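# Hold a specimen box lid at its hinge, ready for the pin

### The job

Take the pale wooden lid with the single brass hinge knuckle out of its stand and, keeping it upright, set its knuckle down between the two brass knuckles on the pale specimen box, fully home in the steel cradle, so that all three pin holes are in one straight line. Set it down gently, leave the dark lid and everything else where it is, and finish while still holding the lid steady in the gripper: do not let go, as a colleague will push the pin in.

Things in the scene. Friction and masses are not known exactly. Their poses are not given: they have to be found in the camera images.
- lid: pale wooden lid, loose, about 0.16 kg, upright on its hinge edge in a white stand. Board 10 thick (x) x 150 wide (y) x 100 high (z) mm, window panel flush in both faces; grip its plain top edge from above, across the 10 mm. Origin on its knuckle's hole axis, board from 11 to 111 mm above. y along the hinge axis, z up; both faces alike, either way round fits.
- lid_center (a point): centre of the pale lid's board, 50 mm below its top edge and 61 mm above its knuckle's axis; axes as lid
- lid_knuckle (a point): centre of the pale lid's one brass knuckle: a tube along y, 16 mm outside, 8 mm hole, 36 mm long with 2.5 mm bevelled ends, hanging in the middle below the board; axes as lid
- hinge (a point): target on the box's hinge axis, midway between its two brass knuckles (16 mm outside, 8 mm hole, 22 mm long, 40 mm apart, bevelled). y along the axis, x away from the box, z up. A rigid steel V cradle in the gap, open upwards, stops the lid's knuckle with its centre on this point, holes in line; the lid falls over unless held. No part of the box is over 8 mm above this point.
- specimen_box: pale wooden open box 120 (x) x 150 (y) mm, top 60 mm above the table, fixed on a black rubber mat, stone samples inside. Origin under its centre on the table; the hinge is on its +x wall, 72 mm from the centre, 62 mm up.
- stand_pale: white fixed stand of the pale lid: base 80 (x) x 190 (y) x 10 mm, two slotted ends 80 mm high (beyond 64 mm either way along y); grooves 13 mm wide, open at the top, guide the board's side edges; it stands on ledges 35 mm above the table, lifts straight up and is clear once raised 50 mm. Origin under its centre; axes as the lid's.
- stand_dark: the same kind of stand with the dark lid. Origin under its centre.
- dark_lid_center (a point): centre of the board of the dark lid (darker wood, green panel, two brass knuckles; same board size): it belongs to another box, leave it in its stand
- pin: loose steel hinge pin 100 x 5 mm lying on the table, for the colleague; leave it
- screwdriver: screwdriver 160 mm lying on the table; leave it
- jar: amber jar, 56 mm across, 70 mm high; origin under its centre; leave it
- tub: clear plastic tub, 84 mm across, 55 mm high; origin under its centre; leave it
- dish: white shallow dish, 90 mm across, 15 mm high; leave it
- phone: black phone 150 x 72 x 8 mm, lying flat; leave it
Mind the look-alikes: they are no part of the job. What is shaped like the lid but orange or turquoise is not meant.

How it is judged:
On the way:
1. the pale lid is lifted clear of its stand (z of lid_knuckle in the frame of stand_pale above 0.065 m and contact force between the fingers and lid above 1 N), for 0.2 s.
At the end, for the whole second after the job is handed in: The gripper still holds the pale lid (finger force over 2 N), at rest and upright within 0.15 rad; its knuckle centre is within 2.5 mm of the box's hinge axis sideways and in height, within 4 mm of the middle of the gap along it, and its hole axis is within 0.07 rad of the box's (x of lid_knuckle in the frame of hinge between -0.0025 and 0.0025 m and y of lid_knuckle in the frame of hinge between -0.004 and 0.004 m and z of lid_knuckle in the frame of hinge between -0.0025 and 0.0025 m and angle between the y axis of lid_knuckle and the y axis of hinge, either way round below 0.07 rad and angle between lid_knuckle's own z axis and vertical below 0.15 rad and contact force between the fingers and lid above 2 N and linear speed of lid below 0.02 m/s); the arm keeps its last pose, push and grip.
It fails at once if the dark lid is moved more than 20 mm (distance of dark_lid_center from where it was at the start of the episode above 0.02 m).
It fails at once if another loose thing (pin, screwdriver, jar, tub, dish, phone) is moved more than 30 mm (distance of any of pin, screwdriver, jar, tub, dish, phone from where it was at the start of the episode above 0.03 m).
It fails at once if the lid is rammed against the box (over 60 N) (contact force between lid and specimen_box above 60 N).
It also fails if it takes over 38 s, if anything falls off the work surface, if the arm or the gripper's body presses on something with over 40 N, if the wrist force passes 120 N, or if a joint passes its speed limit or range.

### The arm

A 7-joint arm with a two-finger parallel gripper is mounted at the origin on the work surface. World frame = base frame: x ahead of the robot, y to its left, z up, the work surface at z = 0. Lengths are in m, angles in rad, forces in N, time in s.
With the tool pointing down it reaches from about 0.425 to 0.875 m from the base axis. Payload 4.7 kg.
Tool frame: the origin (TCP) lies at the very end of the fingers, on their centre line; the grasp point (between the pads) lies 19 mm behind it; z points along the fingers, y is the direction in which the jaws open and shut (so a half turn about z gives the same grasp; the last joint's range is limited). The gripper opens to 87 mm and grips with 3 to 60 N. Pads are 19 mm wide; open, the fingers measure 117 mm over their backs; the gripper's body (75 mm by 190 mm) begins 51 mm behind the grasp point.
Start: joints at [1.18, 0.321, -0.07, 1.45, 0.023, 1.371, -0.057], TCP at [0.256, -0.597, 0.223] pointing down, gripper open.
Joint ranges: [-2.86, 2.86], [-0.3, 2.09], [-1.38, 1.24], [0.06, 2.45], [-1.56, 4.7], [0.09, 2.05], [-2.69, 2.69]. Speed limits (rad/s): [2.57, 2.57, 3.14, 3.14, 3.14, 3.14, 3.14].

### API

Orientations are given as a rotation vector (axis times angle).
In Python, from bench import ctrl gives the robot as it stands. The module is installed in compiled form; this text tells all that it offers.
- The arm moves only by the tool move_arm, never from a script. Its arguments are lists of equal length, an entry for each row: "dp": the shift along the tool's x, y, z in units of 30 mm (1.0 is 30 mm), a list of three; "turn": the turn about the tool's z in units of 5 degrees (1.0 is 5 degrees); "jaw": the opening, from -1 (shut) to 1 (fully open). A call has 1 to 5 rows; each row is the pose to reach, as a shift and turn from the pose commanded when the call began, along the tool's axes at that moment; what a row does not reach only later rows make up. A row lasts 1/10 s, in which the tool goes at most 50 mm and 8.59 degrees, less where a joint would pass 70% of its speed; a pose out of reach is approached as far as the arm can. A call with a gripper value outside its range is refused whole. The fingers move at their own pace and stop on an object; "grip_force" is the grip in N (left out, the last holds). Time passes only in rows, so rows that repeat a pose let the fingers close. It gives the time, the measured TCP pose, the force and the opening at its end, in the units of the state.
- ctrl.get_state(): the state, without advancing time (a new reading comes with each control period).
- ctrl.get_image(name): name is "scene" or "top" or "wrist"; returns the picture (384x512x3 uint8, red, green, blue); there is no depth.
- ctrl.camera_info(name): a dict with "intrinsics" (3x3 intrinsics, pixels), "dist" ([k1, k2, p1, p2, k3] as OpenCV has them; the pictures are not rectified), "extrinsics" (4x4, takes a point from world to camera coordinates). Camera axes: x right, y up, looking along -z (the intrinsics and any distortion apply to the point x, -y, -z); pixel columns grow to the right and rows downward; lengths in m; the calibration is good to about 2 mm. A picture is of the moment at which its call begins: read the wrist's pose just before it. camera_info takes no time and is no camera call; for the wrist camera it gives the pose at the moment of the call.
- ctrl.close_job(): hands the job in, once; it reports no verdict.
Trained networks look in the newest picture that a camera, given by its name, has taken for a name from the list of things; names that differ only in an ending like _2 or _b are one class to them, and where a whole thing is asked for, a point or a joint stands for the part that bears it (a point fixed in the world has none). Each returns a list of dicts, best first, with "confidence" (0 to 1); they miss things now and then, are a little off and sometimes report something else, mostly with a low value. They report only what shows in the picture. A call takes as long as a camera call. They do not tell look-alikes from the thing itself.
- ctrl.look_for(camera, target): "rect" ([centre column, centre row, width, height] in pixels, round what is visible of it).
- ctrl.masks_of(camera, target): "region" (384x512 bool, what is visible of it) and "rect" ([centre column, centre row, width, height] in pixels, round what is visible of it).
The state is a dict: "time": time; "joint_positions": joint angles; "qd": joint speeds; "joint_torque": joint torques, N m; "position": TCP position; "tool_rot": TCP orientation; "ft_force": force on the tool from outside, world axes, zero at the start; "torque": the same for the moment, N m; "grip_width": opening from 0.0 (shut) to 1.0 (fully open).
Only numpy, scipy, OpenCV 4.12 (cv2) and the standard library are available. Lean on these libraries where they do the work, as an engineer would, in place of code of your own. Each camera call takes 0.05 s, during which the arm holds its last target. There are 200 camera calls.

## Working session

There is one attempt and no reset: what is moved stays moved. The work goes in short steps, Python scripts to look and compute and a tool call to move; the robot and the scene stay as the last step left them, time stands still between calls to the robot, and variables do not carry over. Pictures are saved under pics/ and viewed, about 8 in all and at most 12, crops included, and the job is handed in when it is done.

Besides the shell and the picture viewer there is one more tool, called after "Request:" as a command line: name --pt "numbers of a row" for each row, then --argument value for the rest. move_arm: Moves the arm, as the interface text tells. Its arguments: {"type":"object","properties":{"dp":{"type":"array","items":{"type":"array","items":{"type":"number"}}},"turn":{"type":"array","items":{"type":"number"}},"jaw":{"type":"array","items":{"type":"number"}},"grip_force":{"type":"number"}},"required":["dp","turn","jaw"]}

```bash
mkdir -p pics; python3 - <<'E'
from bench import ctrl
import cv2,numpy as np
for n in("top","scene"):
    im=ctrl.get_image(n); cv2.imwrite(f"pics/{n}0.png",im[:,:,::-1])
    ci=ctrl.camera_info(n); print(n,np.round(ci["intrinsics"],1).tolist(),ci["dist"],np.round(ci["extrinsics"],4).tolist())
    for t in("lid","specimen_box","stand_pale","lid_knuckle","stand_dark","hinge"):
        try: print(t,[(np.round(d["rect"]).tolist(),round(d["confidence"],2)) for d in ctrl.look_for(n,t)[:4]])
        except Exception as e: print(t,e)
s=ctrl.get_state();print(s["time"],s["position"],s["tool_rot"])
E
cat > /dev/null; python3 -c "
import cv2,numpy as np
a=[cv2.imread('pics/%s0.png'%n) for n in('top','scene')]
cv2.imwrite('pics/top0b.png',cv2.resize(a[0],(800,600),interpolation=cv2.INTER_CUBIC))
cv2.imwrite('pics/scene0b.png',cv2.resize(a[1],(800,600),interpolation=cv2.INTER_CUBIC))"
```

```text
top [[433.2, 0.0, 253.1], [0.0, 433.2, 193.1], [0.0, 0.0, 1.0]] [-0.12504767  0.          0.          0.          0.        ] [[0.0016, -0.9999, -0.012, 0.0928], [0.9817, -0.0007, 0.1904, -0.5483], [-0.1903, -0.0121, 0.9816, -1.4599], [0.0, 0.0, 0.0, 1.0]]
lid [([198.0, 194.0, 44.0, 18.0], 0.78), ([194.0, 261.0, 45.0, 47.0], 0.75), ([128.0, 260.0, 47.0, 31.0], 0.74)]
specimen_box [([277.0, 204.0, 47.0, 49.0], 0.89)]
stand_pale [([201.0, 198.0, 56.0, 34.0], 0.82)]
lid_knuckle [([125.0, 261.0, 49.0, 40.0], 0.77), ([199.0, 195.0, 48.0, 16.0], 0.74), ([194.0, 263.0, 48.0, 48.0], 0.62)]
stand_dark [([363.0, 204.0, 55.0, 25.0], 0.78), ([374.0, 155.0, 21.0, 25.0], 0.29), ([276.0, 204.0, 46.0, 50.0], 0.27)]
hinge [([140.0, 203.0, 24.0, 27.0], 0.64), ([198.0, 193.0, 47.0, 15.0], 0.33)]
scene [[365.3, 0.0, 253.5], [0.0, 365.3, 192.2], [0.0, 0.0, 1.0]] [0.00744724 0.         0.         0.         0.        ] [[0.1766, 0.9843, 0.0014, -0.1813], [-0.5623, 0.0998, 0.8209, 0.2358], [0.8078, -0.1457, 0.5711, -1.5886], [0.0, 0.0, 0.0, 1.0]]
lid [([302.0, 163.0, 47.0, 21.0], 0.75), ([320.0, 184.0, 44.0, 36.0], 0.72), ([364.0, 163.0, 40.0, 16.0], 0.61)]
specimen_box [([230.0, 203.0, 58.0, 47.0], 0.94)]
stand_pale [([314.0, 198.0, 61.0, 39.0], 0.94)]
lid_knuckle [([362.0, 165.0, 38.0, 15.0], 0.7), ([301.0, 165.0, 45.0, 18.0], 0.68), ([316.0, 184.0, 49.0, 32.0], 0.64), ([116.0, 178.0, 23.0, 13.0], 0.4)]
stand_dark [([130.0, 212.0, 66.0, 34.0], 0.75)]
hinge []
0.7 [ 0.25601734 -0.59747537  0.22261293] [3.07734308e+00 6.31581164e-01 5.41780127e-05]
```

View pics/top0b.png

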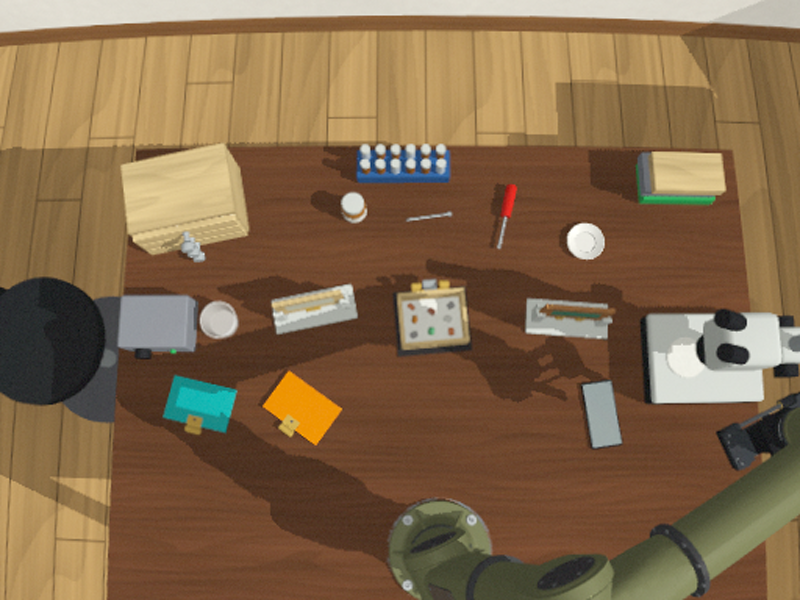

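View pics/scene0b.png

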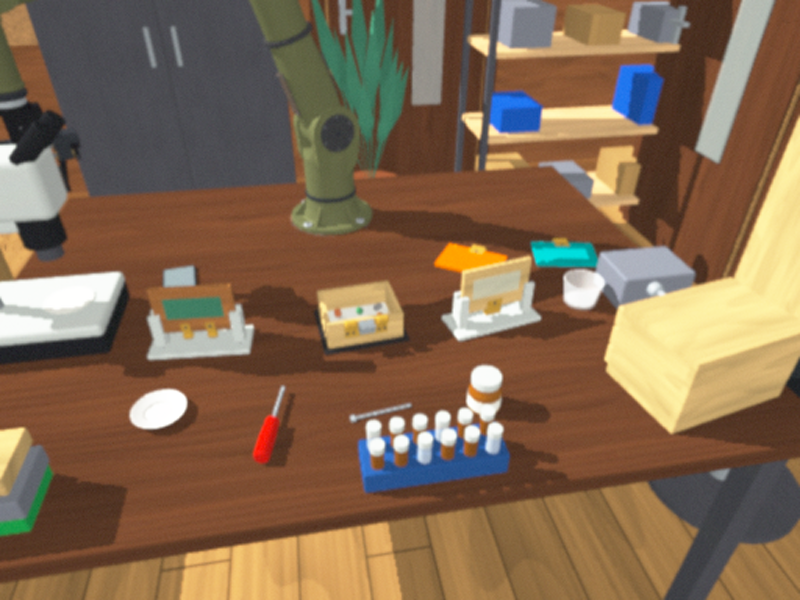

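Pale lid candidates in the top view (800 px scale): the lid in the white stand at (314,306), the orange one at (302,408) and the turquoise one at (200,404), both lying flat, and the dark lid with two knuckles at (570,312). The one at (314,306) fits: pale wood, white stand, one knuckle (scene view 490,305). I'll confirm it with a crop and measure roughly.

```bash
cat > h.py <<'E'
import numpy as np,cv2
from bench import ctrl
from scipy.spatial.transform import Rotation as R
F=np.diag([1.,-1,-1])
def unproj(ci,px,z):
    K=np.array(ci["intrinsics"]);E=np.array(ci["extrinsics"])
    u=cv2.undistortPoints(np.array(px,float).reshape(-1,1,2),K,np.array(ci["dist"])).reshape(-1,2)
    d=np.c_[u[:,0],-u[:,1],-np.ones(len(u))]@E[:3,:3]
    c=-E[:3,:3].T@E[:3,3]
    return c+d*((z-c[2])/d[:,2])[:,None]
def proj(ci,P):
    E=np.array(ci["extrinsics"]);M=F@E[:3,:3]
    return cv2.projectPoints(np.array(P,float).reshape(-1,1,3),cv2.Rodrigues(M)[0],F@E[:3,3],np.array(ci["intrinsics"]),np.array(ci["dist"]))[0].reshape(-1,2)
def totool(v,s=None):
    s=s or ctrl.get_state(); return R.from_rotvec(s["tool_rot"]).inv().apply(v)/0.03
E
python3 - <<'E'
from h import *
ci=ctrl.camera_info("top")
im=ctrl.get_image("top")
for t,z in(("specimen_box",.06),("stand_pale",.04),("lid",.13)):
    for d in ctrl.masks_of("top",t)[:3]:
        m=d["region"].astype(np.uint8); c,_=cv2.findContours(m,0,2); r=cv2.minAreaRect(max(c,key=cv2.contourArea))
        b=cv2.boxPoints(r); print(t,round(d["confidence"],2),np.round(r[0]),np.round(unproj(ci,[r[0]],z)[0],3),np.round(unproj(ci,b,z)[:,:2],3).tolist())
s=ctrl.get_state();print(s["time"],R.from_rotvec(s["tool_rot"]).as_matrix().round(3).tolist())
w=ctrl.camera_info("wrist");E=np.array(w["extrinsics"]);T=R.from_rotvec(s["tool_rot"]);c=-E[:3,:3].T@E[:3,3]
print("cam in tool",T.inv().apply(c-s["position"]).round(3),"look dir tool",T.inv().apply(-E[2,:3]).round(3),np.round(w["intrinsics"],1).tolist(),w["dist"])
sc=cv2.imread("pics/scene0.png"); tp=cv2.imread("pics/top0.png")
cv2.imwrite("pics/crop1.png",np.hstack([cv2.resize(sc[150:230,190:350],(400,200),interpolation=2)*1,cv2.resize(tp[165:245,150:310],(400,200),interpolation=2)]))
E
```

```text
specimen_box 0.73 [276. 202.] [0.514 0.013 0.06 ] [[0.594, 0.101], [0.607, -0.063], [0.436, -0.072], [0.424, 0.088]]
stand_pale 0.79 [201. 198.] [0.534 0.276 0.04 ] [[0.556, 0.376], [0.591, 0.193], [0.513, 0.177], [0.478, 0.358]]
stand_pale 0.53 [197. 195.] [0.545 0.29  0.04 ] [[0.55, 0.372], [0.576, 0.216], [0.541, 0.209], [0.515, 0.364]]
lid 0.95 [197. 194.] [0.53  0.277 0.13 ] [[0.53, 0.357], [0.567, 0.207], [0.53, 0.198], [0.493, 0.347]]
lid 0.64 [127. 261.] [0.309 0.504 0.13 ] [[0.272, 0.586], [0.379, 0.564], [0.346, 0.423], [0.241, 0.446]]
lid 0.57 [191. 263.] [0.304 0.291 0.13 ] [[0.301, 0.384], [0.393, 0.315], [0.307, 0.199], [0.216, 0.267]]
0.9 [[0.919, 0.394, -0.0], [0.394, -0.919, -0.0], [-0.0, 0.0, -1.0]]
cam in tool [ 0.076  0.    -0.163] look dir tool [-0.278  0.     0.96 ] [[320.9, 0.0, 251.8], [0.0, 320.9, 189.6], [0.0, 0.0, 1.0]] [-0.03499118  0.          0.          0.          0.        ]
```

View pics/crop1.png

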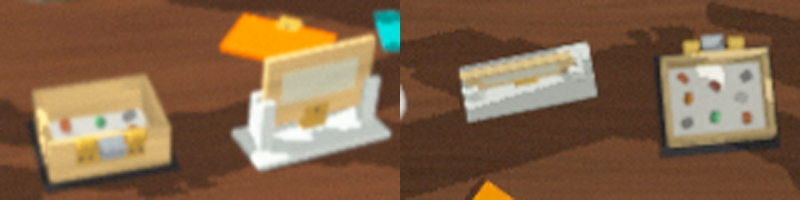

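The crop confirms it: the lid in the white stand is pale and has a single knuckle, and the box has two brass knuckles with the cradle between them. I'll start moving towards the box for a close look, going along +y first to avoid the microscope.

Request:
move_arm --pt "1 -1.4 -0.4" --pt "2 -2.8 -0.8" --pt "3 -4.2 -1.2" --pt "4 -5.6 -1.6" --pt "4.9 -6.9 -2" --turn '[-1.7,-3.4,-5.1,-6.8,-8.5]' --jaw '[1,1,1,1,1]'

```text
time: 1.4
position: [0.3071, -0.3581, 0.2803]
tool_rot: [2.635, 1.71, 0.0]
ft_force: [0.3, 0.1, 1.1]
grip_width: 1.001
```

```bash
python3 - <<'E'
from h import *
s=ctrl.get_state();print(s["time"],s["position"],R.from_rotvec(s["tool_rot"]).as_matrix().round(3).tolist())
t=np.array([.585,.04,.22]);print(totool(t-s["position"]))
E
```

```text
1.4 [ 0.30714059 -0.35806482  0.28034098] [[0.407, 0.913, 0.0], [0.913, -0.407, -0.0], [-0.0, 0.0, -1.0]]
[15.89170089  3.05086473  2.00940888]
```

Request:
move_arm --pt "1.6 0.3 0" --pt "3.2 0.6 0" --pt "4.8 0.9 0" --pt "6.4 1.2 0" --pt "8 1.5 0" --turn '[0,0,0,0,0]' --jaw '[1,1,1,1,1]'

```text
time: 1.9
position: [0.448, -0.1577, 0.2804]
tool_rot: [2.638, 1.703, 0.0]
ft_force: [0.6, -0.8, -0.5]
grip_width: 0.998
```

Request:
move_arm --pt "1.6 0.3 0.3" --pt "3.2 0.6 0.7" --pt "4.8 0.9 1.2" --pt "6.4 1.2 1.7" --pt "7.9 1.5 2" --turn '[-1.2,-2.4,-3.6,-4.8,-6]' --jaw '[1,1,1,1,1]'

```text
time: 2.4
position: [0.5864, 0.0393, 0.2192]
tool_rot: [2.104, 2.333, -0.001]
ft_force: [0.1, -0.9, 0.3]
grip_width: 1.002
```

Request:
move_arm --pt "0 0 0" --pt "0 0 0" --turn '[0,0]' --jaw '[1,1]'

```text
time: 2.6
position: [0.5856, 0.0393, 0.2191]
tool_rot: [-2.105, -2.33, 0.001]
ft_force: [1.5, -0.6, -0.3]
grip_width: 1.001
```

```bash
python3 - <<'E'
from h import *
import pickle
s=ctrl.get_state();w=ctrl.camera_info("wrist");im=ctrl.get_image("wrist")
pickle.dump((s,w,im),open("hinge.pkl","wb"))
cv2.imwrite("pics/w1.png",cv2.resize(im[:,:,::-1],(800,600),interpolation=2))
print(s["time"],s["position"],R.from_rotvec(s["tool_rot"]).as_matrix().round(3).tolist())
for d in ctrl.look_for("wrist","specimen_box"):print(d)
E
```

```text
2.6 [0.58559008 0.03926105 0.21911082] [[-0.101, 0.995, -0.002], [0.995, 0.101, 0.001], [0.001, -0.002, -1.0]]
{'rect': [192.4, 180.2, 146.0, 154.7], 'confidence': 0.61}
```

View pics/w1.png

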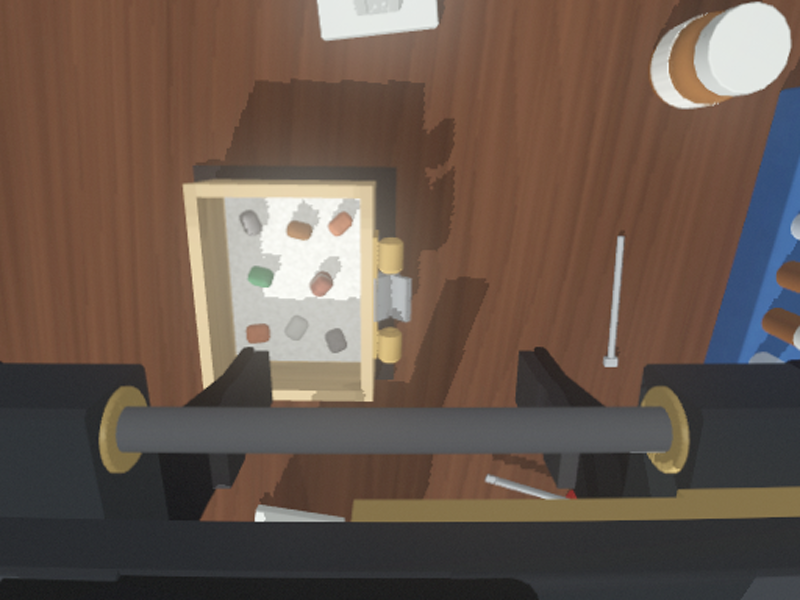

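View w1: knuckles at (390,255) and (389,344), cradle at (398,299), box rim corners at (184,184), (376,182) and (373,401). I'll enlarge the hinge area to get exact pixels.

```bash
python3 - <<'E'
from h import *
import pickle
s,w,im=pickle.load(open("hinge.pkl","rb"))
c=im[110:262,228:272,::-1]
cv2.imwrite("pics/w1c.png",np.hstack([cv2.resize(c[20:76],(352,448),interpolation=cv2.INTER_CUBIC),cv2.resize(c[76:132],(352,448),interpolation=cv2.INTER_CUBIC)]))
hsv=cv2.cvtColor(im,cv2.COLOR_RGB2HSV)
m=cv2.inRange(hsv,(14,130,60),(32,255,255)); m[:, :242]=0;m[:,262:]=0;m[:145]=0;m[240:]=0
n,l,st,ce=cv2.connectedComponentsWithStats(m)
for i in range(1,n):
    if st[i,4]>20: print(st[i],ce[i].round(1),unproj(w,[ce[i]],.068)[0].round(4))
px=np.array([[184,184],[376,182],[373,401]])/1.5625
print(unproj(w,px,.06).round(4))
E
```

```text
[[ 0.448   0.0825  0.06  ]
 [ 0.5689  0.0956  0.06  ]
 [ 0.5807 -0.0563  0.06  ]]
```

View pics/w1c.png

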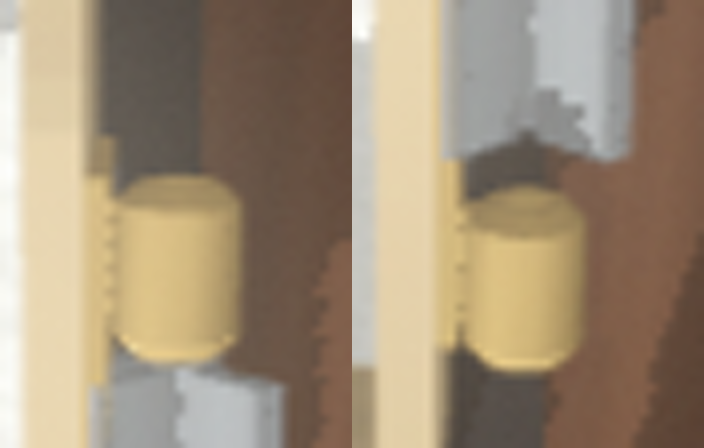

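```bash
python3 - <<'E'
from h import *
import pickle
from scipy.optimize import least_squares
s,w,im=pickle.load(open("hinge.pkl","rb"))
th=np.linspace(0,2*np.pi,60)
def tube(y0,y1,b=2.5):
    P=[]
    for y,r in((y0,8-b),(y0+b,8),(y1-b,8),(y1,8-b)): P+=[[r*np.cos(t),y,r*np.sin(t)] for t in th]
    return np.array(P)/1e3
def ext(P): p=proj(w,P);return np.r_[p.min(0),p.max(0)]
def W(P,q):
    c,sn=np.cos(q[2]),np.sin(q[2]);P=np.atleast_2d(P);return np.c_[q[0]+c*P[:,0]-sn*P[:,1],q[1]+sn*P[:,0]+c*P[:,1],.062+P[:,2]]
f=lambda a,o:(a+.5)/8-.5+o
o1=np.array([f(118,228),f(176,130),f(240,228),f(362,130)]);o2=np.array([f(114,228),f(188,186),f(232,228),f(372,186)])
pc=(np.array([[184,184],[376,182],[373,401]])+.5)/1.5625-.5
C=np.array([[-132,75,-2],[-12,75,-2],[-12,-75,-2]])/1e3
def res(q): return np.r_[ext(W(tube(20,42),q))-o1,ext(W(tube(-42,-20),q))-o2,(proj(w,W(C,q))-pc).ravel()]
r=least_squares(res,[.587,.02,.08],loss="soft_l1",x_scale=[.01,.01,.1]);print(r.x.round(4),res(r.x).round(1))
q=r.x;np.save("hinge.npy",q)
lid=np.array([.535,.278,.24]); print(totool(lid-s["position"]))
E
```

```text
[0.5856 0.0198 0.0863] [ 0.1 -0.1  0.8  0.1  0.2 -0.2  0.6 -0.2 -0.2 -0.5 -1.7  2.2 -0.3 -0.1]
[ 8.08303585 -0.90697127 -0.70690178]
```

Request:
move_arm --pt "1.3 -0.2 -0.5" --pt "2.7 -0.4 -1" --pt "4 -0.6 -1.6" --pt "5.2 -0.8 -2.2" --pt "6.1 -0.8 -2.7" --turn '[-0.3,-0.6,-0.9,-1.2,-1.2]' --jaw '[1,1,1,1,1]'

```text
time: 3.2
position: [0.5428, 0.2185, 0.3033]
tool_rot: [1.982, 2.433, 0.002]
ft_force: [0.8, -0.3, 0.1]
grip_width: 1.0
```

Request:
move_arm --pt "0 0 0" --pt "0 0 0" --turn '[0,0]' --jaw '[1,1]'

```text
time: 3.4
position: [0.5441, 0.2163, 0.3018]
tool_rot: [1.984, 2.432, 0.0]
ft_force: [0.2, -1.0, -0.5]
grip_width: 1.001
```

```bash
python3 - <<'E'
from h import *
import pickle
s=ctrl.get_state();w=ctrl.camera_info("wrist");im=ctrl.get_image("wrist")
pickle.dump((s,w,im),open("lid.pkl","wb"))
cv2.imwrite("pics/w2.png",cv2.resize(im[:,:,::-1],(800,600),interpolation=2))
print(s["time"],s["position"],R.from_rotvec(s["tool_rot"]).as_matrix().round(3).tolist())
E
```

```text
3.4 [0.54411843 0.21632236 0.3017939 ] [[-0.201, 0.98, 0.002], [0.98, 0.201, -0.002], [-0.002, 0.002, -1.0]]
```

View pics/w2.png

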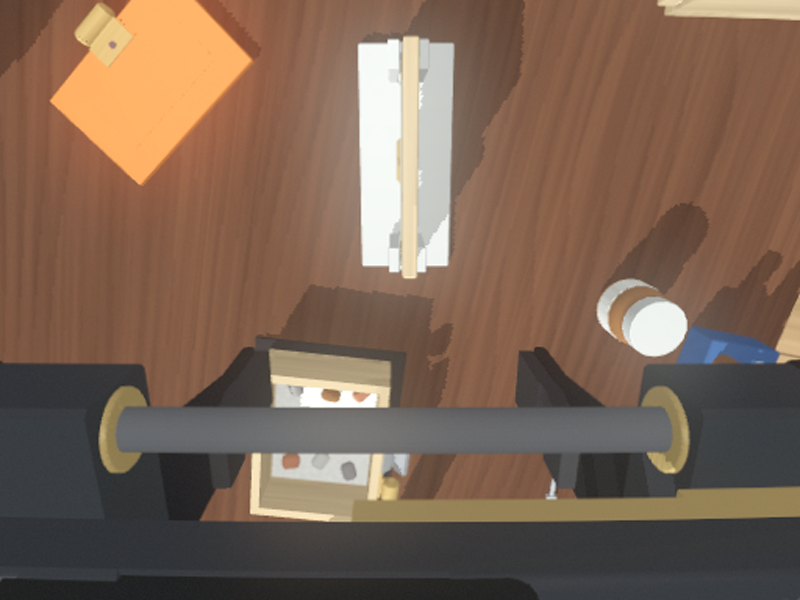

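The lid's top edge runs from (411,37) to (410,277), nearly along the tool's x axis.

```bash
python3 - <<'E'
from h import *
import pickle
s,w,im=pickle.load(open("lid.pkl","rb"))
P=unproj(w,(np.array([[411,37],[409.5,277]])+.5)/1.5625-.5,.135)
c=P.mean(0);d=P[0]-P[1];print(P.round(4),np.linalg.norm(d),c.round(4),np.degrees(np.arctan2(-d[0],d[1])))
ty=R.from_rotvec(s["tool_rot"]).as_matrix()[:,1];print("tool y deg",np.degrees(np.arctan2(ty[1],ty[0])))
print("to above",totool(np.r_[c[:2],.20]-s["position"]),"z to grasp",( .2-.114)/.03)
E
```

```text
[[0.5262 0.3579 0.135 ]
 [0.5563 0.2128 0.135 ]] 0.14822420119772503 [0.5412 0.2853 0.135 ] 11.70363856632433
tool y deg 11.59490255460796
to above [2.2814085  0.36248078 3.38777764] z to grasp 2.866666666666667
```

Request:
move_arm --pt "1.2 0.2 1.2" --pt "2.3 0.36 2.5" --pt "2.3 0.36 3.9" --pt "2.3 0.36 5.2" --pt "2.3 0.36 6.2" --turn '[0,0,0,0,0]' --jaw '[1,1,0.3,-0.3,-0.3]'

```text
time: 3.95
position: [0.5401, 0.2836, 0.1112]
tool_rot: [-1.988, -2.433, 0.007]
ft_force: [-0.4, -0.7, 0.8]
grip_width: 0.808
```

Request:
move_arm --pt "0 0 0.2" --pt "0 0 0.4" --pt "0 0 0.4" --turn '[0,0,0]' --jaw '[-0.3,-0.3,-0.3]'

```text
time: 4.25
position: [0.5413, 0.2866, 0.1035]
tool_rot: [1.985, 2.434, 0.001]
ft_force: [-0.0, 0.4, -0.1]
grip_width: 0.536
```

```bash
python3 - <<'E'
from h import *
s=ctrl.get_state();w=ctrl.camera_info("wrist");im=ctrl.get_image("wrist")
cv2.imwrite("pics/w3.png",cv2.resize(im[:,:,::-1],(800,600),interpolation=2))
T=R.from_rotvec(s["tool_rot"]);print(s["time"],s["position"].round(4),s["grip_width"],s["ft_force"])
E
```

```text
4.25 [0.5413 0.2866 0.1035] 0.5364281697967805 [-0.00427384  0.44090346 -0.09478397]
```

View pics/w3.png

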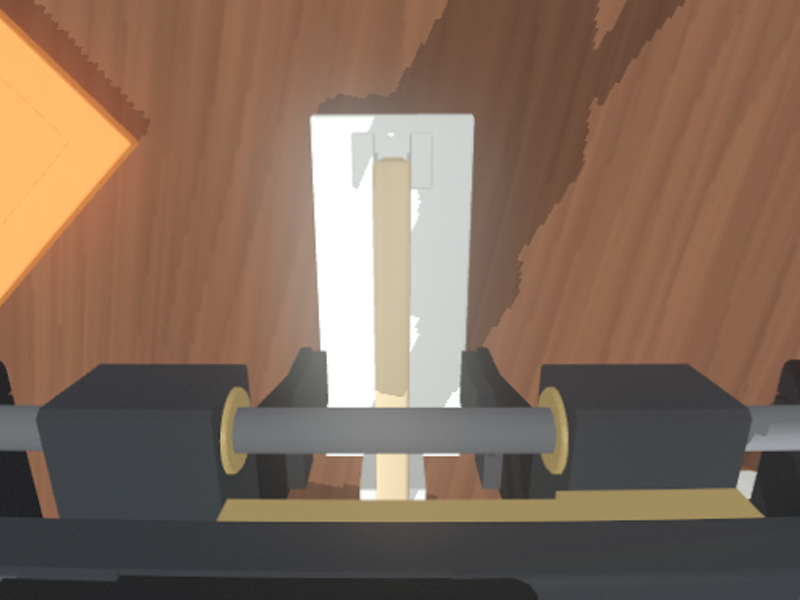

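The lid (column 393) is centred between the fingers (394). Closing now.

Request:
move_arm --pt "0 0 0" --pt "0 0 0" --pt "0 0 0" --pt "0 0 0" --pt "0 0 0" --turn '[0,0,0,0,0]' --jaw '[-1,-1,-1,-1,-1]' --grip_force 35

```text
time: 4.8
position: [0.5406, 0.2876, 0.1033]
tool_rot: [1.983, 2.436, 0.001]
ft_force: [0.1, -0.8, 2.5]
grip_width: 0.112
```

Request:
move_arm --pt "0 0 0" --pt "0 0 0" --pt "0 0 0" --pt "0 0 0" --pt "0 0 0" --turn '[0,0,0,0,0]' --jaw '[-1,-1,-1,-1,-1]'

```text
time: 5.3
position: [0.5406, 0.2876, 0.1032]
tool_rot: [1.983, 2.436, 0.001]
ft_force: [0.2, -0.4, 4.7]
grip_width: 0.109
```

Request:
move_arm --pt "0 0 -0.3" --pt "0 0 -0.8" --pt "0 0 -1.4" --pt "0 0 -2" --pt "0 0 -2.6" --turn '[0,0,0,0,0]' --jaw '[-1,-1,-1,-1,-1]'

```text
time: 5.8
position: [0.5398, 0.2875, 0.1822]
tool_rot: [-1.983, -2.436, 0.001]
ft_force: [-0.1, 1.0, -1.8]
grip_width: 0.115
```

Request:
move_arm --pt "0 0 -0.5" --pt "0 0 -1" --pt "0 0 -1.5" --pt "0 0 -1.5" --pt "0 0 -1.5" --turn '[0,0,0,0,0]' --jaw '[-1,-1,-1,-1,-1]'

```text
time: 6.3
position: [0.5403, 0.2874, 0.2258]
tool_rot: [1.984, 2.436, -0.0]
ft_force: [0.5, -0.4, -2.6]
grip_width: 0.114
```

```bash
python3 - <<'E'
from h import *
import pickle
s=ctrl.get_state();w=ctrl.camera_info("wrist");im=ctrl.get_image("wrist")
pickle.dump((s,w,im),open("held.pkl","wb"))
sc=ctrl.get_image("scene")[90:240,220:370]
cv2.imwrite("pics/w4.png",np.hstack([cv2.resize(im[40:384,150:400,::-1],(400,550),interpolation=2),cv2.resize(sc[:,:,::-1],(400,550),interpolation=2)]))
q=np.load("hinge.npy")
ty=R.from_rotvec(s["tool_rot"]).as_matrix()[:,1];print("tool y deg",np.degrees(np.arctan2(ty[1],ty[0])),"hinge",np.degrees(q[2]))
print(s["time"],s["position"].round(4),s["grip_width"],s["ft_force"])
E
```

```text
tool y deg 11.693712762999262 hinge 4.943163592005516
6.3 [0.5403 0.2874 0.2258] 0.11372254624712477 [ 0.50066159 -0.38155261 -2.58060062]
```

View pics/w4.png

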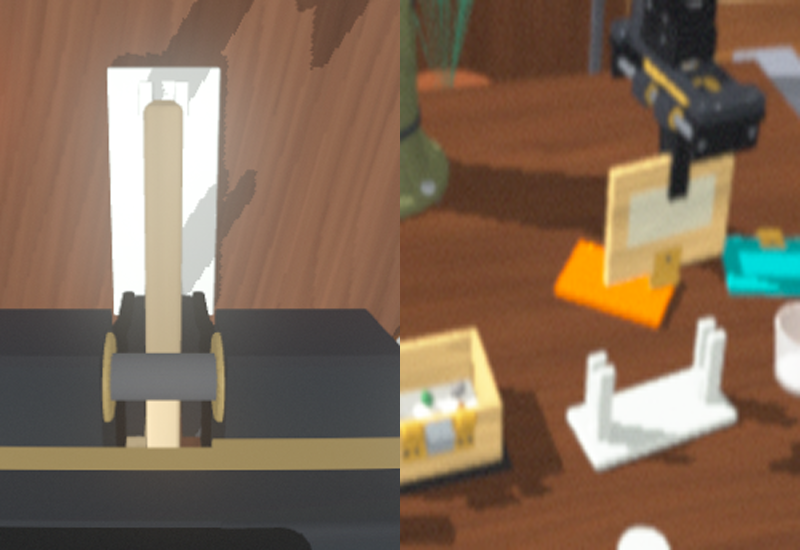

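The lid is held clear of the stand and upright. Next, its offset in the hand and the transfer to the box.

```bash
python3 - <<'E'
from h import *
import pickle
s,w,im=pickle.load(open("held.pkl","rb"))
T=R.from_rotvec(s["tool_rot"]);zt=s["position"][2]+.0318
for px in([251.9,102.6],[252,180]):
    P=unproj(w,[px],zt)[0];print("tool xy mm",(T.inv().apply(P-s["position"])*1e3).round(1))
print(T.inv().apply(np.array([.5412,.2853,.135])-[.5406,.2876,.1032])*1e3)
print(im[96:110,252].tolist())
# profile columns of board
print([int(im[130,c,2]) for c in range(232,275)],[int(im[230,c,2]) for c in range(232,275)])
q=np.load("hinge.npy");e=np.array([-np.sin(q[2]),np.cos(q[2])])
print("hinge",q)
E
```

```text
tool xy mm [ 73.9   0.3 -31.8]
tool xy mm [ 42.4   0.3 -31.8]
[ -2.38019106   0.12036335 -31.79953149]
[[212, 215, 211], [236, 239, 235], [232, 236, 232], [239, 243, 239], [247, 250, 247], [252, 255, 253], [221, 219, 210], [184, 172, 147], [183, 171, 147], [184, 172, 148], [195, 182, 155], [202, 188, 160], [204, 190, 161], [205, 191, 163]]
[255, 255, 255, 255, 255, 255, 255, 225, 178, 161, 163, 164, 164, 164, 163, 164, 162, 163, 164, 164, 166, 165, 165, 167, 166, 166, 166, 166, 167, 164, 162, 159, 221, 251, 255, 255, 255, 255, 255, 255, 255, 255, 255] [87, 88, 91, 92, 92, 92, 94, 93, 106, 142, 150, 151, 152, 152, 151, 151, 150, 150, 149, 150, 150, 151, 151, 150, 150, 151, 148, 149, 148, 144, 140, 107, 91, 91, 89, 89, 90, 88, 87, 84, 82, 82, 84]
hinge [0.58560045 0.01976344 0.08627448]
```

Request:
move_arm --pt "-0.5 0 0" --pt "-1.4 -0.1 0" --pt "-2.4 -0.1 0" --pt "-3.4 -0.1 0" --pt "-4.4 -0.2 0" --turn '[0.1,0.2,0.4,0.5,0.7]' --jaw '[-1,-1,-1,-1,-1]'

```text
time: 6.9
position: [0.5614, 0.1542, 0.2252]
tool_rot: [-2.059, -2.372, 0.002]
ft_force: [-0.7, -0.3, -1.3]
grip_width: 0.113
```

```bash
cat > go.py <<'E'
from h import *
import sys
s=ctrl.get_state();ty=R.from_rotvec(s["tool_rot"]).as_matrix()[:,1]
print(s["time"],s["position"].round(4),s["ft_force"].round(1),"turn",(np.degrees(np.arctan2(ty[1],ty[0]))-4.94)/5,"dp",totool(np.array([.5853,.0215,float(sys.argv[1])])-s["position"]).round(3))
E
python3 go.py .19
```

```text
6.9 [0.5614 0.1542 0.2252] [-0.7 -0.3 -1.3] turn 0.628722607187535 dp [-4.489  0.168  1.175]
```

Request:
move_arm --pt "-1 0 0" --pt "-2 0.1 0.2" --pt "-3 0.1 0.6" --pt "-4 0.15 1" --pt "-4.6 0.17 1.2" --turn '[0.1,0.3,0.5,0.65,0.65]' --jaw '[-1,-1,-1,-1,-1]'

```text
time: 7.4
position: [0.5853, 0.0162, 0.1881]
tool_rot: [-2.129, -2.31, 0.005]
ft_force: [1.5, -1.2, -1.8]
grip_width: 0.112
```

Request:
move_arm --pt "0 0 0" --pt "0 0 0" --pt "0 0 0" --turn '[0,0,0]' --jaw '[-1,-1,-1]'

```text
time: 7.7
position: [0.586, 0.0234, 0.1906]
tool_rot: [-2.12, -2.318, -0.002]
ft_force: [-0.6, -0.8, -2.3]
grip_width: 0.113
```

```bash
python3 go.py .19; python3 - <<'E'
from h import *
s=ctrl.get_state();w=ctrl.camera_info("wrist");im=ctrl.get_image("wrist")
sc=ctrl.get_image("scene");sw=ctrl.camera_info("scene")
q=np.load("hinge.npy")
P=np.array([[0,y,0] for y in(-.042,-.02,0,.02,.042)]);c,n=np.cos(q[2]),np.sin(q[2])
W=np.c_[q[0]-n*P[:,1],q[1]+c*P[:,1],np.full(5,.062)];print("hinge proj scene",proj(sw,W).round(1).tolist())
cv2.imwrite("pics/w5.png",np.hstack([cv2.resize(im[100:384,150:357,::-1],(400,550),interpolation=2),cv2.resize(sc[120:230,190:270,::-1],(400,550),interpolation=2)]))
E
```

```text
7.7 [0.586  0.0234 0.1906] [-0.6 -0.8 -2.3] turn 0.03328540869754395 dp [-0.062 -0.028  0.019]
hinge proj scene [[219.8, 208.1], [227.2, 206.9], [233.8, 205.9], [240.3, 204.8], [247.5, 203.7]]
```

View pics/w5.png

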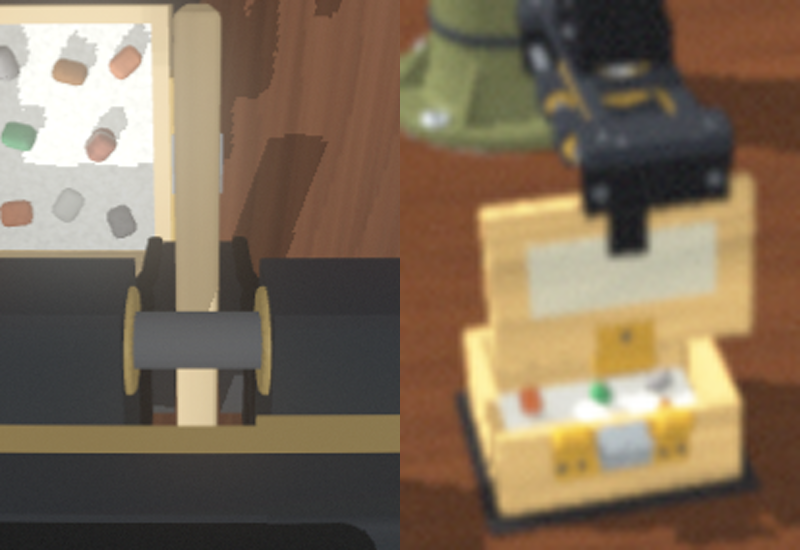

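Scene crop: the lid's knuckle (column 625) hangs directly above the cradle (column 625). Descending in small steps.

Request:
move_arm --pt "-0.06 -0.03 0.2" --pt "-0.06 -0.03 0.5" --pt "-0.06 -0.03 0.8" --pt "-0.06 -0.03 1" --pt "-0.06 -0.03 1" --turn '[0,0,0,0,0]' --jaw '[-1,-1,-1,-1,-1]'

```text
time: 8.3
position: [0.5842, 0.0192, 0.1583]
tool_rot: [-2.122, -2.314, 0.003]
ft_force: [0.1, 0.2, -1.8]
grip_width: 0.114
```

Request:
move_arm --pt "0 0 0.06" --pt "0 0 0.12" --pt "0 0 0.18" --pt "0 0 0.24" --pt "0 0 0.3" --turn '[0,0,0,0,0]' --jaw '[-1,-1,-1,-1,-1]'

```text
time: 8.8
position: [0.5854, 0.0195, 0.151]
tool_rot: [2.123, 2.315, 0.001]
ft_force: [0.1, 1.2, -1.9]
grip_width: 0.112
```

```bash
python3 go.py .1412
```

```text
8.8 [0.5854 0.0195 0.151 ] [ 0.1  1.2 -1.9] turn 0.0011310250665024669 dp [0.066 0.003 0.327]
```

Request:
move_arm --pt "0.04 0 0.03" --pt "0.05 0 0.08" --pt "0.05 0 0.13" --pt "0.05 0 0.18" --pt "0.05 0 0.22" --turn '[0,0,0,0,0]' --jaw '[-1,-1,-1,-1,-1]'

```text
time: 9.3
position: [0.585, 0.0206, 0.1441]
tool_rot: [-2.124, -2.315, 0.0]
ft_force: [0.6, 0.4, -2.8]
grip_width: 0.109
```

```bash
python3 go.py .1412
```

```text
9.3 [0.585  0.0206 0.1441] [ 0.6  0.4 -2.8] turn -0.00023606916295140223 dp [0.028 0.013 0.096]
```

Request:
move_arm --pt "0 0 0.03" --pt "0 0 0.06" --pt "0 0 0.09" --pt "0 0 0.12" --pt "0 0 0.12" --turn '[0,0,0,0,0]' --jaw '[-1,-1,-1,-1,-1]'

```text
time: 9.8
position: [0.5852, 0.0208, 0.1412]
tool_rot: [2.123, 2.315, -0.0]
ft_force: [-0.9, 0.1, 1.6]
grip_width: 0.113
```

```bash
python3 go.py .1412
```

```text
9.8 [0.5852 0.0208 0.1412] [-0.9  0.1  1.6] turn 0.0010111143894354414 dp [0.024 0.007 0.001]
```

Contact begins at the expected height. I'll press gently a little further to seat it.

Request:
move_arm --pt "0 0 0.02" --pt "0 0 0.04" --pt "0 0 0.04" --turn '[0,0,0]' --jaw '[-1,-1,-1]'

```text
time: 10.1
position: [0.5854, 0.0209, 0.1411]
tool_rot: [2.123, 2.314, 0.0]
ft_force: [-2.8, -0.7, 8.4]
grip_width: 0.11
```

```bash
python3 go.py .1412; python3 - <<'E'
from h import *
print(ctrl.get_state()["torque"].round(2))
im=ctrl.get_image("wrist");sc=ctrl.get_image("scene")
cv2.imwrite("pics/w6.png",np.hstack([cv2.resize(im[100:384,150:357,::-1],(400,550),interpolation=2),cv2.resize(sc[150:225,205:260,::-1],(400,550),interpolation=2)]))
E
```

```text
10.1 [0.5854 0.0209 0.1411] [-2.8 -0.7  8.4] turn 0.0008470284124221905 dp [ 0.022 -0.001 -0.003]
[-0.1   0.85  0.03]
```

View pics/w6.png

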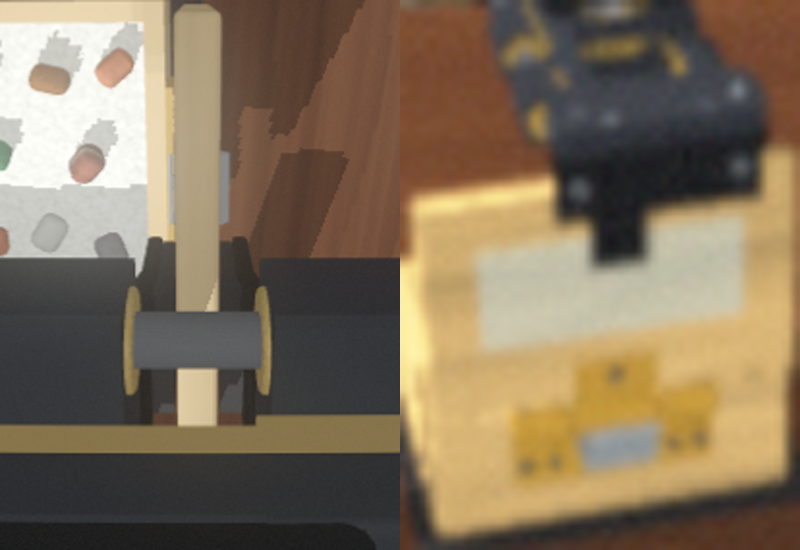

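The knuckle sits between the box knuckles, at the hard stop (about 10 N). I'll ease out the small sideways load and see whether it sinks further.

Request:
move_arm --pt "0 -0.015 0" --pt "0 -0.03 0.01" --pt "0 -0.03 0.02" --pt "0 -0.03 0.02" --pt "0 -0.03 0.02" --turn '[0,0,0,0,0]' --jaw '[-1,-1,-1,-1,-1]'

```text
time: 10.7
position: [0.5852, 0.0208, 0.1411]
tool_rot: [2.122, 2.313, 0.002]
ft_force: [-3.1, -0.4, 10.4]
grip_width: 0.109
```

```bash
python3 go.py .1412; python3 -c "
from h import *
s=ctrl.get_state();print(s['torque'].round(2),np.abs(s['qd']).max())"
```

```text
10.7 [0.5852 0.0208 0.1411] [-3.1 -0.4 10.4] turn 0.0003318718650339392 dp [ 0.022  0.005 -0.003]
[-0.16  0.69  0.03] 0.0016176089917926018
```

Request:
move_arm --pt "0 -0.02 0" --pt "0 -0.04 0" --pt "0 -0.04 0" --pt "0 -0.04 0" --turn '[0,0,0,0]' --jaw '[-1,-1,-1,-1]'

```text
time: 11.1
position: [0.5847, 0.0208, 0.1411]
tool_rot: [2.121, 2.313, 0.004]
ft_force: [-0.8, 0.5, 8.5]
grip_width: 0.109
```

```bash
python3 go.py .1412; python3 -c "
from h import *
s=ctrl.get_state();print(s['torque'].round(2),np.abs(s['qd']).max())"
```

```text
11.1 [0.5847 0.0208 0.1411] [-0.8  0.5  8.5] turn 0.0008489718290546122 dp [ 0.022  0.022 -0.003]
[-0.07  0.09  0.02] 0.0015935079653756855
```

The sideways force and moment have gone and the height is unchanged, so it is seated. Handing in.

```bash
python3 -c "
from bench import ctrl
ctrl.close_job();s=ctrl.get_state();print(s['time'],s['position'],s['ft_force'],s['grip_width'])"
```

```text
the job is handed in; nothing more can be done
the job is handed in; nothing more can be done
```

The pale single-knuckle lid is out of its stand and set down upright between the box's two brass knuckles in the steel cradle. I handed the job in with the gripper still holding it (35 N grip command), at about 11 s. `close_job` gave no verdict, and the arm's state could not be read after it.

- **Height:** the knuckle met a firm stop at the height I had worked out (TCP z 0.141 m), and nudging the lid sideways did not let it sink further.
- **Forces:** the last reading was about 8.5 N upwards on the tool and under 1 N sideways. An earlier sideways load of about 3 N went away after I shifted the lid slightly towards the box.
- **Alignment:** the tool's yaw matched my hinge estimate to within 0.01°. In the scene picture taken before those sideways nudges, the lid's knuckle sits between the box's two.
- **Checks that disagreed:** two measurements of where the lid sat in the gripper along the hinge axis differed by about 1.3 mm. The tool also ended about 0.7 mm off my target along that axis. Both are within the ±4 mm allowed.

I did not confirm in a close-up picture that the pin holes line up, because the board hides them from the wrist camera.

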